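# Close up the tube blocks in the cold tray

### The job

Load the hexagonal tube block that stands on the worktop into the cold tray and close up the pack: it and the loose block already in the tray must each stand in one of the two hollows in front of the back row of three, so that all five sit flat in one tight honeycomb with every pair of neighbours flat face to flat face and no gaps. Keep the blocks upright since they hold tubes, set the block down instead of dropping it, and leave the jar, the tube rack and the pipette where they are.

Things in the scene. Friction and masses are not known exactly. Their poses are not given: they have to be found in the camera images.
- tray: Fixed steel tray, 208 x 172 mm outside, 200 x 164 inside (x, y); three blocks fill its width with 2 mm to spare. Origin under its centre at worktop level; +x to its back wall, away from the robot. Floor 6 mm above the worktop, tops of the 4 mm back and side walls 28 mm, of the low front lip (-x) 14 mm. Packed: back row at x 69, y 54, 0, -54 mm; front two at x 22, y 27, -27. Friction about 0.25.
- row_left: Hexagonal tube block, size and axes as row_mid; starts as the left (+y of the tray) block of the back row, its flats facing its neighbour and the tray's side wall, within 5 mm of the back wall; loose.
- row_mid: Dark grey hexagonal tube block, like all five: 54 mm across flats, 62 across corners, 50 high, 210 g, sides vertical; seven wells on top, some with white-capped tubes 7 mm proud. Origin: centre of its underside, z up; flats look along its own +-y and 30 degrees either side of +-x, corners along +-x. Middle of the back row, loose, within 5 mm of the back wall.
- row_right: Hexagonal tube block, size and axes as row_mid; starts as the right (-y of the tray) block of the back row, its flats facing its neighbour and the tray's side wall, within 5 mm of the back wall; loose.
- tray_block: Hexagonal tube block, size and axes as row_mid; starts loose and askew on the tray's floor in front of the back row, anywhere across the tray's width.
- bench_block: Hexagonal tube block, size and axes as row_mid; starts on the worktop left or right of the tray, turned anyhow.
- jar: Bystander: amber glass jar with a white screw cap, 54 mm in diameter, 75 mm high, on the other side of the tray from the worktop block. Origin at the centre of its underside.
- rack: Bystander: low grey plastic 24-place tube rack, 80 x 125 x 30 mm (its x, y, z), on the worktop well to the right of the tray. Origin at the centre of its underside.
- pipette: Bystander: white hand pipette lying on the worktop well to the left of the tray, 235 mm long, 27 mm thick. Origin under its middle, its own x along its length.
Not all that is in view belongs to the job. What is shaped like the tray_block but red is not meant.

How it is judged:
At the end, for the whole second after the job is handed in: All five blocks upright, at rest on the tray's floor: tray_block and bench_block each touch two back-row blocks and each other, and the back row's blocks touch one another (no gap over 2.5 mm: neighbours' centres within 56.5 mm), flat to flat within 8 degrees (distance between row_left and row_mid below 0.0565 m and distance between row_mid and row_right below 0.0565 m and distance between tray_block and bench_block below 0.0565 m and ((distance between tray_block and row_left below 0.0565 m and distance between each of tray_block, bench_block and row_mid below 0.0565 m and distance between bench_block and row_right below 0.0565 m) or (distance between bench_block and row_left below 0.0565 m and distance between each of bench_block, tray_block and row_mid below 0.0565 m and distance between tray_block and row_right below 0.0565 m)) and (angle between the x axis of tray_block and the x axis of row_left, either way round below 0.14 rad or angle between the x axis of tray_block and the x axis of row_mid, either way round below 0.14 rad or angle between the x axis of tray_block and the x axis of row_right, either way round below 0.14 rad) and (angle between the x axis of bench_block and the x axis of row_left, either way round below 0.14 rad or angle between the x axis of bench_block and the x axis of row_mid, either way round below 0.14 rad or angle between the x axis of bench_block and the x axis of row_right, either way round below 0.14 rad) and angle between each of row_left, row_mid, row_right, tray_block, bench_block's own z axis and vertical below 0.06 rad and z of row_left in the frame of tray between 0.004 and 0.009 m and linear speed of each of row_left, row_mid, row_right, tray_block, bench_block below 0.02 m/s and z of row_mid in the frame of tray between 0.004 and 0.009 m and z of row_right in the frame of tray between 0.004 and 0.009 m and z of tray_block in the frame of tray between 0.004 and 0.009 m and z of bench_block in the frame of tray between 0.004 and 0.009 m).
It fails at once if a block was tipped over (more than 40 degrees) (angle between any of row_left, row_mid, row_right, tray_block, bench_block's own z axis and vertical above 0.7 rad).
It fails at once if a block was dropped: in free air more than 20 mm above the worktop with nothing touching it ((height (world z) of row_left above 0.02 m and contact force between row_left and anything else below 0.02 N) or (height (world z) of row_mid above 0.02 m and contact force between row_mid and anything else below 0.02 N) or (height (world z) of row_right above 0.02 m and contact force between row_right and anything else below 0.02 N) or (height (world z) of tray_block above 0.02 m and contact force between tray_block and anything else below 0.02 N) or (height (world z) of bench_block above 0.02 m and contact force between bench_block and anything else below 0.02 N)).
It fails at once if the jar, the rack or the pipette was moved by more than 20 mm (distance of any of jar, rack, pipette from where it was at the start of the episode above 0.02 m).
It also fails if it takes over 58 s, if anything falls off the work surface, if the arm or the gripper's body presses on something with over 40 N, if the wrist force passes 120 N, or if a joint passes its speed limit or range.

### The arm

A 7-joint arm with a two-finger parallel gripper is mounted at the origin on the work surface. World frame = base frame: x ahead of the robot, y to its left, z up, the work surface at z = 0. Lengths are in m, angles in rad, forces in N, time in s.
With the tool pointing down it reaches from about 0.4 to 0.85 m from the base axis. Payload 10.4 kg.
Tool frame: the origin (TCP) lies on the centre line of the jaws, within the pads' length; the fingertips stand 17 mm ahead of it and the grasp point (between the pads) lies 2 mm behind it; y points along the fingers, z is the direction in which the jaws open and shut, and the axes are right-handed (so a half turn about y gives the same grasp; the last joint's range is limited). The gripper opens to 87 mm and grips with 3 to 60 N. Pads are 19 mm wide; open, the fingers measure 117 mm over their backs; the gripper's body (75 mm by 190 mm) begins 51 mm behind the grasp point.
Start: joints at [1.103, 0.332, -0.065, 1.46, 0.022, 1.35, -0.088], TCP at [0.269, -0.564, 0.24] pointing down, gripper open.
Joint ranges: [-2.6, 2.6], [-0.5, 2.12], [-1.47, 1.34], [0.16, 2.42], [-1.27, 4.41], [0.06, 2.06], [-2.6, 2.6]. Speed limits (rad/s): [2.22, 2.22, 2.79, 2.79, 3.14, 3.14, 3.14].

### API

Orientations are given as a unit quaternion [x, y, z, w].
In Python, from cell import get_state, viewer, bot gives the robot as it stands.
- The arm moves only by the tool step_arm, never from a script. Its argument "steps" is one flat list of numbers, 5 for each row, row after row: the shift along the tool's x, y, z in cm, then the turn about the tool's y in degrees, then the closure, from 0 (fully open) to 1 (shut). A call has 1 to 8 rows; each row is the pose to reach, as a shift and turn from the pose commanded when the call began, along the tool's axes at that moment; what a row does not reach only later rows make up. A row lasts 1/10 s, in which the tool goes at most 50 mm and 8.59 degrees, less where a joint would pass 70% of its speed; a pose out of reach is approached as far as the arm can. A call with a gripper value outside its range is refused whole. The fingers move at their own pace and stop on an object; "newtons" is the grip in N (left out, the last holds). Time passes only in rows, so rows that repeat a pose let the fingers close. It gives the time, the measured TCP pose, the force and the opening at its end, in the units of the state.
- get_state(): the state, without advancing time (a new reading comes with each control period).
- viewer.capture(name): name is "scene" or "side" or "wrist"; returns a dict with "color" (420x560x3 uint8, red, green, blue), "mtx" (3x3 intrinsics, pixels), "k1" (the pictures are not rectified: a ray, as slopes to the right and down, at radius r is drawn at 1 + k1 r^2 times it, then the intrinsics apply), "world_from_camera" (4x4, takes a point from camera to world coordinates); the wrist camera has in their place "mount" (4x4, takes a point from camera to tool coordinates, whose origin is the TCP and whose axes are the tool frame's). Camera axes: x right, y down, z forward; pixel columns grow to the right and rows downward; lengths in m; the calibration is good to about 2 mm. A picture is of the moment at which its call begins: read the wrist's pose just before it. There is no depth.
- bot.close_job(): hands the job in, once; it reports no verdict.
The state is a dict: "time": time; "qpos": joint angles; "joint_velocities": joint speeds; "joint_efforts": joint torques, N m; "eef_pos": TCP position; "orientation": TCP orientation; "contact_force": force on the tool from outside, world axes, zero at the start; "ft_torque": the same for the moment, N m; "width": opening from 0.0 (shut) to 1.0 (fully open).
Only numpy, scipy, OpenCV 4.12 (cv2) and the standard library are available. Lean on these libraries where they do the work, as an engineer would, in place of code of your own. Each camera call takes 0.05 s, during which the arm holds its last target.

## Working session

There is one attempt and no reset: what is moved stays moved. The work goes in short steps, Python scripts to look and compute and a tool call to move; the robot and the scene stay as the last step left them, time stands still between calls to the robot, and variables do not carry over. Pictures are saved under pics/ and viewed, and the job is handed in when it is done.

Besides the shell and the picture viewer there is one more tool, called in YAML: its name, and indented under it one key for each argument. step_arm: Moves the arm, as the interface text tells. Its arguments: {"type":"object","properties":{"steps":{"type":"array","items":{"type":"number"}},"newtons":{"type":"number"}},"required":["steps"]}

```bash
ls; mkdir -p pics; python3 - <<'E'
from cell import get_state, viewer, bot
import cv2,numpy as np
s=get_state()
for k,v in s.items(): print(k,np.round(v,4) if not isinstance(v,str) else v)
for n in ["scene","side","wrist"]:
    c=viewer.capture(n); cv2.imwrite(f"pics/{n}0.png",cv2.cvtColor(c["color"],cv2.COLOR_RGB2BGR))
    for k in c:
        if k!="color": print(n,k,np.round(c[k],4).tolist())
E
```

```text
pics
time 0.0
qpos [ 1.1034  0.3328 -0.0647  1.461   0.0216  1.3499 -0.0885]
joint_velocities [ 0.0009 -0.0002  0.0007 -0.0006 -0.001   0.0005  0.0015]
joint_efforts [-1.10000e-03 -6.23261e+01  2.36000e-02 -3.89897e+01 -6.16000e-02
  3.97000e-02  1.00000e-04]
eef_pos [ 0.2687 -0.5639  0.2388]
orientation [-0.1561  0.6902 -0.6892  0.1558]
contact_force [ 0.1025 -0.162   0.3818]
ft_torque [ 0.0007  0.0079 -0.0692]
width 1.0006
scene mtx [[489.4775, 0.0, 283.1475], [0.0, 489.4775, 216.4507], [0.0, 0.0, 1.0]]
scene k1 -0.0217
scene world_from_camera [[-0.2398, 0.6776, -0.6953, 1.4202], [0.9707, 0.1554, -0.1834, 0.2437], [-0.0163, -0.7189, -0.695, 0.9153], [0.0, 0.0, 0.0, 1.0]]
side mtx [[473.434, 0.0, 283.3002], [0.0, 473.434, 216.4549], [0.0, 0.0, 1.0]]
side k1 -0.1158
side world_from_camera [[-0.9987, -0.0383, 0.0337, 0.5064], [-0.051, 0.7439, -0.6663, 0.8267], [0.0005, -0.6672, -0.7449, 0.9377], [0.0, 0.0, 0.0, 1.0]]
wrist mtx [[363.5795, 0.0, 286.6335], [0.0, 363.5795, 211.5518], [0.0, 0.0, 1.0]]
wrist k1 -0.0335
wrist mount [[-0.0003, 0.9617, 0.2743, -0.0738], [0.0, -0.2743, 0.9617, -0.1446], [1.0, 0.0003, 0.0001, -0.0006], [0.0, 0.0, 0.0, 1.0]]
```

View pics/scene0.png

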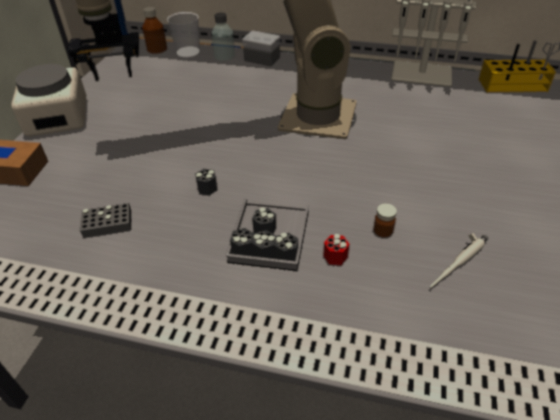

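View pics/side0.png

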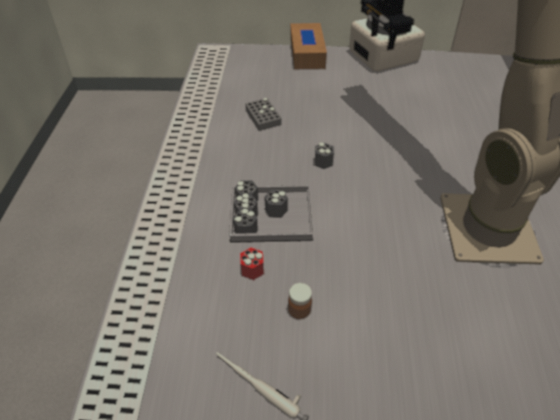

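View pics/wrist0.png

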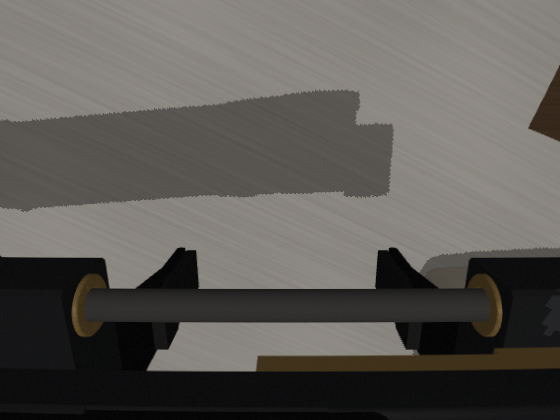

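The scene view shows the dark block on the worktop at (206,181), the loose tray block at (264,219), the back row at (242..286,241), a red lookalike at (337,249), the jar at (385,220), the rack at (106,219) and the pipette at (460,262). I'll enlarge both views next.

```bash
cat > h.py <<'E'
import cv2,numpy as np
from cell import get_state, viewer, bot
from scipy.spatial.transform import Rotation as R
def pose(s=None):
    s=s or get_state(); T=np.eye(4); T[:3,:3]=R.from_quat(s["orientation"]).as_matrix(); T[:3,3]=s["eef_pos"]; return T
def cap(n):
    T=pose() if n=="wrist" else None
    c=viewer.capture(n); c["T"]=T@c["mount"] if T is not None else np.array(c["world_from_camera"]); c["bgr"]=cv2.cvtColor(c["color"],cv2.COLOR_RGB2BGR); return c
def ray(c,p):
    p=np.array(p,float).reshape(-1,1,2)
    u=cv2.undistortPoints(p,np.array(c["mtx"]),np.array([c["k1"],0,0,0.])).reshape(-1,2)
    d=np.c_[u,np.ones(len(u))]@c["T"][:3,:3].T
    return c["T"][:3,3],d
def onz(c,p,z):
    o,d=ray(c,p); return (o+d*((z-o[2])/d[:,2])[:,None])
def proj(c,X):
    X=np.array(X,float).reshape(-1,3); Ti=np.linalg.inv(c["T"])
    return cv2.projectPoints((X@Ti[:3,:3].T+Ti[:3,3]).reshape(-1,1,3),np.zeros(3),np.zeros(3),np.array(c["mtx"]),np.array([c["k1"],0,0,0.]))[0].reshape(-1,2)
def crop(c,x0,y0,x1,y1,f,name):
    im=cv2.resize(c["bgr"][y0:y1,x0:x1],None,fx=f,fy=f,interpolation=cv2.INTER_CUBIC); cv2.imwrite(name,im)
E
python3 - <<'E'
from h import *
a=cap("scene"); crop(a,190,155,360,275,4.5,"pics/sc1.png")
a=cap("side"); crop(a,220,135,350,285,4,"pics/si1.png")
E
```

```text
(no output)
```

View pics/sc1.png

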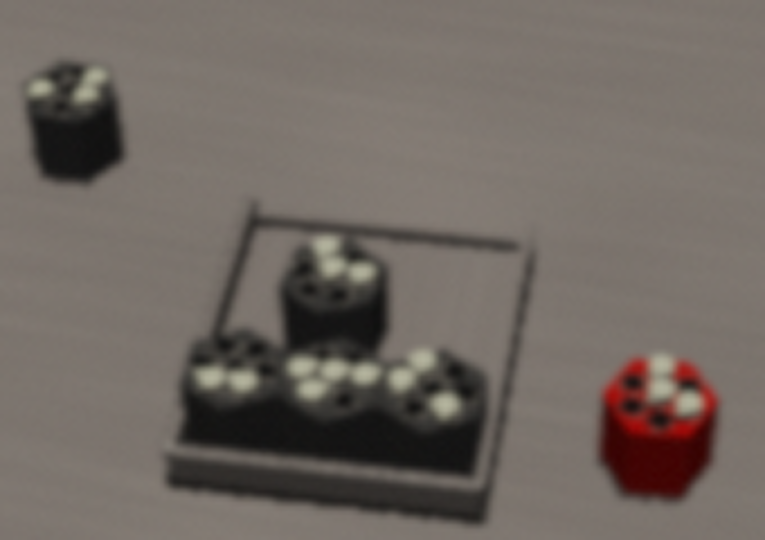

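View pics/si1.png

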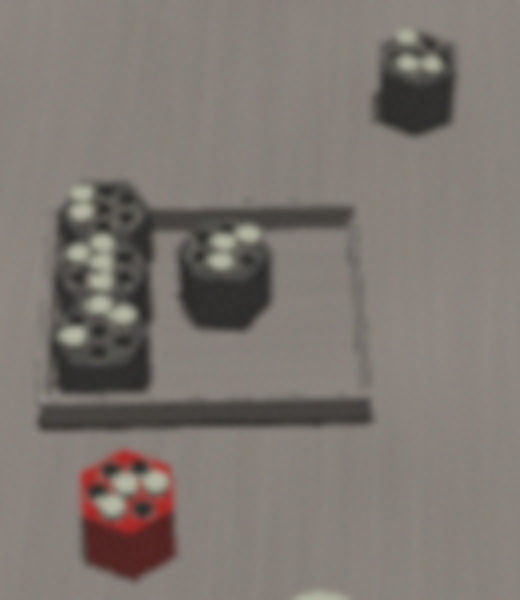

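```bash
python3 - <<'E'
from h import *
a=cap("scene"); f=lambda L:[(190+x/4.5,155+y/4.5) for x,y in L]
print("tray BR,BL,FR,FL(z.028)",onz(a,f([(168,450),(488,487),(252,205),(530,240)]),.028).round(3).tolist())
print("bench top, tray_block top, rowR M L, red",onz(a,f([(68,92),(335,275),(235,362),(335,372),(435,388),(660,392)]),.052).round(3).tolist())
b=cap("side"); g=lambda L:[(220+x/4,135+y/4) for x,y in L]
print("side tray BL,FL,BR?,FR",onz(b,g([(40,410),(370,405),(355,208)]),.028).round(3).tolist())
print("bench, tb, rowR,M,L,red",onz(b,g([(418,55),(226,252),(103,210),(103,268),(103,332),(128,490)]),.053).round(3).tolist())
print("jar base",onz(a,[(385,232)],.0),onz(b,[(300,294)],.075))
E
```

```text
tray BR,BL,FR,FL(z.028) [[0.693, -0.09, 0.028], [0.679, 0.083, 0.028], [0.495, -0.103, 0.028], [0.488, 0.066, 0.028]]
bench top, tray_block top, rowR M L, red [[0.445, -0.236, 0.052], [0.566, -0.031, 0.052], [0.644, -0.066, 0.052], [0.639, -0.011, 0.052], [0.638, 0.045, 0.052], [0.614, 0.162, 0.052]]
side tray BL,FL,BR?,FR [[0.676, 0.09, 0.028], [0.472, 0.075, 0.028], [0.483, -0.099, 0.028]]
bench, tb, rowR,M,L,red [[0.441, -0.233, 0.053], [0.567, -0.028, 0.053], [0.651, -0.063, 0.053], [0.646, -0.01, 0.053], [0.64, 0.045, 0.053], [0.613, 0.167, 0.053]]
jar base [[0.50180171 0.27375874 0.        ]] [[0.4983044  0.27559575 0.075     ]]
```

Both views agree to within a few mm. The tray is at about (0.583, -0.009) with yaw about 4°, and the bench block at about (0.443, -0.235). The bench block is the dark one at scene (206,181): it stands alone on the worktop, right of the tray, on the opposite side from the jar. The one at (337,249) is red, so it isn't meant. Next I'll work out the move to hover over the tray with the wrist camera.

```bash
cat >> h.py <<'E'
def go(xyz,T=None):
    T=pose() if T is None else T
    d=T[:3,:3].T@(np.array(xyz)-T[:3,3]); return (d*100).round(2)
def yaw(T=None):  # direction of tool z in world, deg
    T=pose() if T is None else T
    return np.degrees(np.arctan2(T[1,2],T[0,2]))
E
python3 - <<'E'
from h import *
T=pose(); print(T.round(3)); print(yaw(T))
print(go([0.55,-0.02,.30]),go([0.443,-0.235,.24]))
E
```

```text
[[-0.903 -0.     0.43   0.269]
 [-0.43   0.    -0.903 -0.564]
 [-0.    -1.    -0.     0.239]
 [ 0.     0.     0.     1.   ]]
-64.51317156408884
[-48.79  -6.05 -37.02] [-29.87  -0.06 -22.22]
```

step_arm:
  steps: [-4,0,-3,0,0,-8,0,-6,0,0,-12,0,-9,0,0,-16,0,-12,0,0,-20,0,-16,0,0,-24,0,-20,0,0,-25,0,-22,0,0,-25,0,-22.2,0,0]

```text
time: 1.15
eef_pos: [0.4007, -0.2516, 0.24]
orientation: [0.158, -0.689, 0.689, -0.159]
contact_force: [0.4, -0.4, 0.4]
width: 0.999
```

```bash
python3 - <<'E'
from h import *
print(get_state()["time"],np.round(get_state()["joint_velocities"],2))
c=cap("wrist"); cv2.imwrite("pics/w1.png",c["bgr"]); print(pose()[:3,3],yaw())
E
```

```text
1.15 [ 0.04 -0.01  0.07  0.01  0.02 -0.01  0.04]
[ 0.39972272 -0.25409971  0.23998148] -64.27518962253623
```

View pics/w1.png

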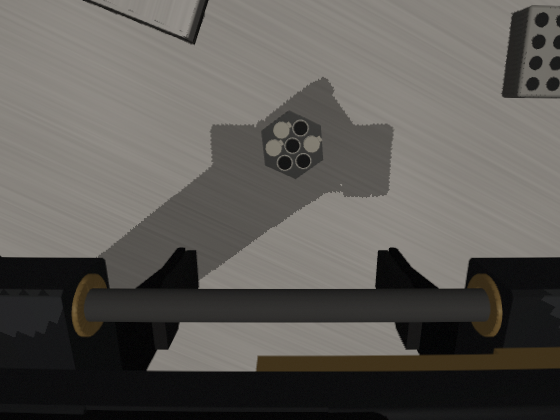

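The block shows from above at (292,145), with corners up and down, so its flats already face nearly along the jaw axis. Next I'll measure its top outline at z = 50 mm.

```bash
cat >> h.py <<'E'
def hexfit(P):
    """P: Nx2 world outline points of a hexagon -> centre, corner direction (deg mod 60), width across flats"""
    hull=cv2.convexHull(P.astype(np.float32)).reshape(-1,2)
    M=cv2.moments((hull*1000).astype(np.float32)); ctr=np.array([M['m10'],M['m01']])/M['m00']/1000
    # flat normals: directions of minimum width
    best=[]
    for a in np.arange(0,60,.25):
        w=[]
        for k in range(3):
            t=np.radians(a+60*k); q=hull@[np.cos(t),np.sin(t)]; w.append(q.max()-q.min())
        best.append((np.sum(w),a,w))
    s,a,w=min(best); 
    # centre from midlines
    A=[];b=[]
    for k in range(3):
        t=np.radians(a+60*k); n=[np.cos(t),np.sin(t)]; q=hull@n; A.append(n); b.append((q.max()+q.min())/2)
    c2=np.linalg.lstsq(np.array(A),np.array(b),rcond=None)[0]
    return ctr,c2,a,np.round(w,4)
E
python3 - <<'E'
from h import *
c=cap("wrist"); g=c["bgr"].max(2); 
crop(c,240,90,350,200,5,"pics/w1c.png")
print(g[145,240:350:4], g[100:190:4,292])
E
```

```text
[ 87  87  87  86  85  72 126 127 128 128  58  35  22  21  44  56 128 128
 128 115  79  89  88  86  88  87  87  87] [ 85  87  87  57  58  97  23  35  63 102  22  22  23  54  54  53  53  52
  53  69  86  88  87]
```

View pics/w1c.png

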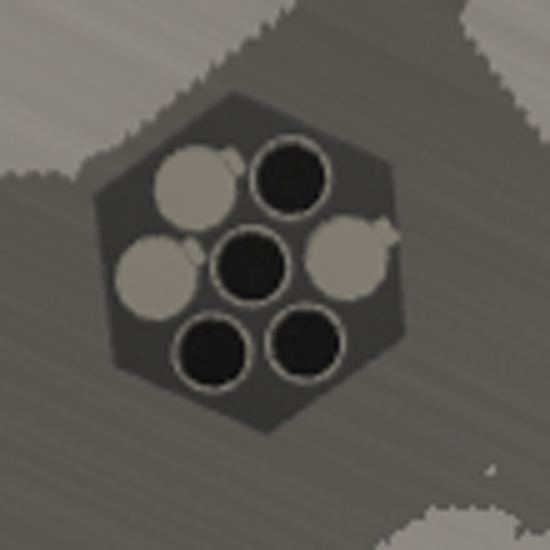

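```bash
python3 - <<'E'
from h import *
c=cap("wrist"); T=pose()
p=np.array([(237,92),(392,160),(405,335),(267,433),(115,365),(95,192)])/5+[240,90]
P=onz(c,p,.05)[:,:2]
print(P.round(4).tolist(), P.mean(0), [np.linalg.norm(P[i]-P[i+3]).round(4) for i in range(3)])
ang=[np.degrees(np.arctan2(*(q-P.mean(0))[::-1]))%60 for q in P]; print(ang, hexfit(P))
w=onz(c,np.array([(250,265)])/5+[240,90],.05)[0]; print("well",w)
print(T[:3,3],yaw(T),"z-yaw mod60",yaw(T)%60, get_state()["joint_velocities"].round(3), get_state()["time"])
E
```

```text
[[0.4656, -0.2244], [0.467, -0.2546], [0.44, -0.2709], [0.4127, -0.256], [0.412, -0.2252], [0.4389, -0.2089]] [ 0.43935961 -0.23999768] [np.float64(0.0616), np.float64(0.0623), np.float64(0.062)]
[np.float64(30.69058172128866), np.float64(32.165570378635685), np.float64(31.27741076958459), np.float64(30.95786964115888), np.float64(31.51827964273707), np.float64(30.90659519929656)] (array([ 0.43926094, -0.24003984]), array([ 0.43946022, -0.23992364]), np.float64(1.25), array([0.0543, 0.0539, 0.0536]))
well [ 0.43919226 -0.23971012  0.05      ]
[ 0.39881785 -0.25704617  0.2397433 ] -64.5488002902644 z-yaw mod60 55.451199709735604 [ 0.016  0.014  0.015 -0.008  0.     0.001  0.   ] 1.3
```

```bash
python3 - <<'E'
from h import *
print(go([.533,-.013,.24]))
E
```

```text
[-22.6   -0.04 -16.27]
```

step_arm:
  steps: [-4,0,-3,4,0,-8,0,-6,8,0,-12,0,-9,12,0,-16,0,-12,16,0,-20,0,-14.5,20,0,-22.6,0,-16.3,21.2,0,-22.6,0,-16.3,21.2,0]

```text
time: 2.0
eef_pos: [0.5346, -0.0086, 0.2391]
orientation: [-0.028, 0.707, -0.706, 0.028]
contact_force: [-0.4, -0.4, -1.0]
width: 0.997
```

```bash
python3 - <<'E'
from h import *
c=cap("wrist"); c=cap("wrist"); cv2.imwrite("pics/w2.png",c["bgr"]); crop(c,120,0,460,250,2.3,"pics/w2c.png")
print(pose()[:3,3],yaw(),get_state()["joint_velocities"].round(3))
np.save("T2.npy",c["T"])
E
```

```text
[ 0.5332923  -0.0130447   0.23902142] -85.75941470220933 [ 0.025 -0.019  0.021  0.015 -0.001  0.002  0.005]
```

View pics/w2c.png

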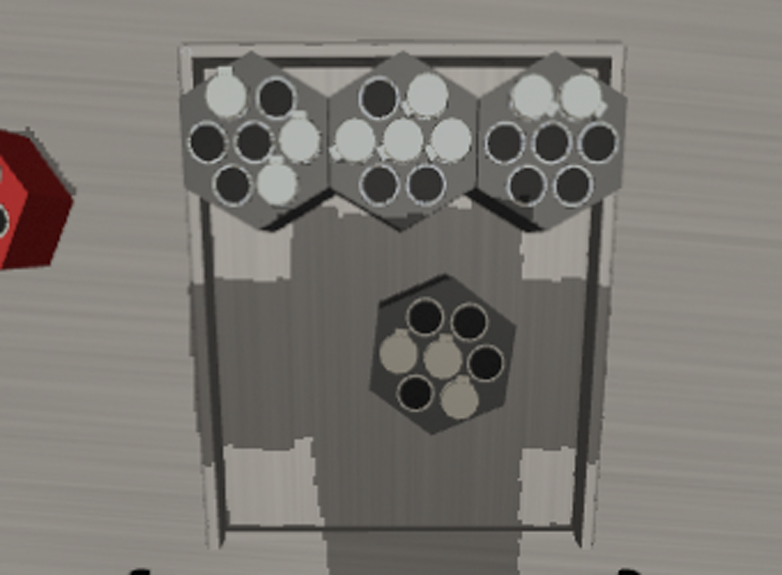

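The image, at 2.3x, shows the back row's centre wells at crop (254,141), (403,139) and (551,141), and the tray block at (443,357), turned a few degrees. The red block at (5,200) is outside the tray on the left. I'll enlarge the tray block and the row to read their top corners.

```bash
python3 - <<'E'
from h import *
c=cap("wrist"); np.save("T2.npy",c["T"]); crop(c,275,112,350,195,7,"pics/w2t.png"); crop(c,190,15,400,105,3.8,"pics/w2r.png")
E
```

```text
(no output)
```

View pics/w2t.png

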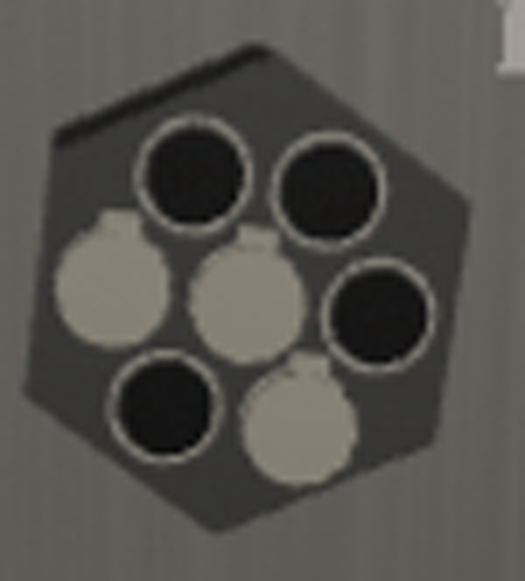

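View pics/w2r.png

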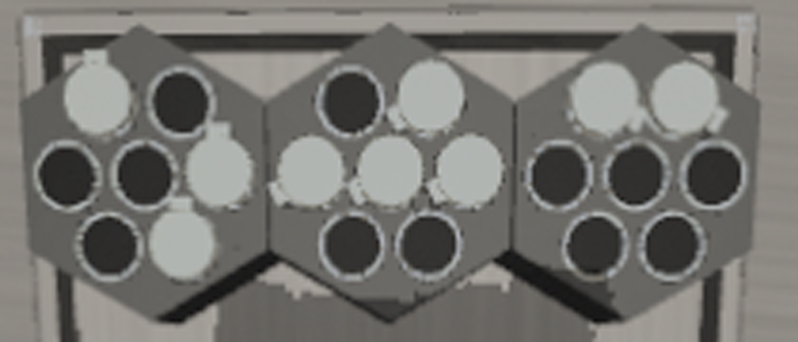

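```bash
python3 - <<'E'
from h import *
c=cap("wrist"); 
def rep(n,p,o,f,cw):
    P=onz(c,np.array(p)/f+o,.056)[:,:2]
    ang=[float(np.round(np.degrees(np.arctan2(*(q-P.mean(0))[::-1]))%60,1)) for q in P]
    h=hexfit(P); print(n,"ctr",P.mean(0).round(4),h[1].round(4),"flat",h[2],h[3],"corner",ang,"well",onz(c,[np.array(cw[0])/f+o],cw[1])[0][:2].round(4))
rep("tb",[(267,52),(470,200),(435,440),(218,532),(25,392),(57,146)],[275,112],7,((247,303),.063))
o=[190,15];f=3.8
rep("L",[(142,25),(266,100),(266,252),(160,318),(30,248),(22,102)],o,f,((145,175),.056))
rep("M",[(390,24),(514,102),(514,250),(390,318),(267,252),(267,100)],o,f,((391,171),.063))
rep("R",[(641,24),(759,102),(752,250),(620,318),(514,250),(514,102)],o,f,((637,175),.056))
# tray corners: outer back top
q=onz(c,np.array([(22,12),(757,12)])/f+o,.028); print("back corners L,R",q.round(4).tolist(),np.linalg.norm(q[0]-q[1]))
q2=onz(c,np.array([(213,547),(587,547)])/2.3+[120,0],.028); print("front ends of side walls",q2.round(4).tolist())
d=q[0]-q[1]; print("tray yaw from back",np.degrees(np.arctan2(-d[0],d[1])))
print(pose()[:3,3],yaw())
E
```

```text
tb ctr [ 0.5679 -0.0324] [ 0.5679 -0.0324] flat 28.0 [0.0542 0.0537 0.0534] corner [0.1, 57.6, 57.6, 58.5, 57.7, 56.0] well [ 0.5679 -0.0322]
L ctr [0.641  0.0429] [0.641 0.043] flat 34.25 [0.054  0.0537 0.0533] corner [4.2, 4.5, 2.3, 7.2, 3.3, 4.5] well [0.6411 0.0435]
M ctr [ 0.6448 -0.0108] [ 0.6444 -0.0109] flat 34.0 [0.0544 0.0555 0.0546] corner [4.6, 3.7, 4.9, 4.3, 4.3, 4.1] well [ 0.645  -0.0109]
R ctr [ 0.6489 -0.0647] [ 0.6487 -0.065 ] flat 34.5 [0.0539 0.0543 0.0542] corner [3.8, 4.0, 4.8, 1.2, 5.3, 4.8] well [ 0.6491 -0.0654]
back corners L,R [[0.6782, 0.078, 0.028], [0.6909, -0.0942, 0.028]] 0.17263128293814314
front ends of side walls [[0.4712, 0.0588, 0.028], [0.4834, -0.11, 0.028]]
tray yaw from back 4.217564027386222
[ 0.53286591 -0.01412289  0.23926238] -85.88185994070112
```

The widths, the spacings (54 mm) and a tray yaw of 4.25° all check out. The hollows work out at (0.600,-0.0415) on the right and (0.596,0.0127) on the left. The plan is:
1. Grip the tray block on its ±y flats, straighten it and slide it into the right hollow.
2. Bring the bench block in front of the left hollow.
3. Push it home with the two fingertips as a V.

```bash
python3 - <<'E'
from h import *
print(go([.5679,-.0323,.031]),yaw(),pose()[:3,3], get_state()["time"])
E
```

```text
[-3.38 20.83  2.05] -85.88185994070112 [ 0.53286591 -0.01412289  0.23926238] 2.2
```

step_arm:
  steps: [-1.7,4,1,3,0,-3.4,8,2,6.1,0,-3.4,12,2,6.1,0,-3.4,15,2,6.1,0,-3.4,15,2,6.1,0,-3.4,15,2,6.1,0]

```text
time: 2.8
eef_pos: [0.5684, -0.0305, 0.0904]
orientation: [-0.012, -0.707, 0.707, 0.012]
contact_force: [0.3, -0.5, 1.1]
width: 0.998
```

```bash
python3 - <<'E'
from h import *
print(go([.5679,-.0323,.031]),yaw(),pose()[:3,3])
E
```

```text
[0.05 5.94 0.18] -91.91306672212554 [ 0.56844738 -0.03053743  0.09036049]
```

step_arm:
  steps: [0,2,0.1,0,0,0,4,0.1,0,0,0,5.3,0.1,0,0,0,5.9,0.1,0,0,0,5.9,0.1,0,0]

```text
time: 3.3
eef_pos: [0.5686, -0.0304, 0.031]
orientation: [-0.011, -0.707, 0.707, 0.011]
contact_force: [1.0, 0.3, -0.3]
width: 1.0
```

```bash
python3 - <<'E'
from h import *
print(go([.5679,-.0323,.031]),yaw(),pose()[:3,3],get_state()["contact_force"])
c=cap("wrist"); cv2.imwrite("pics/w3.png",c["bgr"])
E
```

```text
[0.06 0.   0.19] -91.82579965268313 [ 0.56860947 -0.03043141  0.0310357 ] [ 0.97175772  0.28641736 -0.31880015]
```

View pics/w3.png

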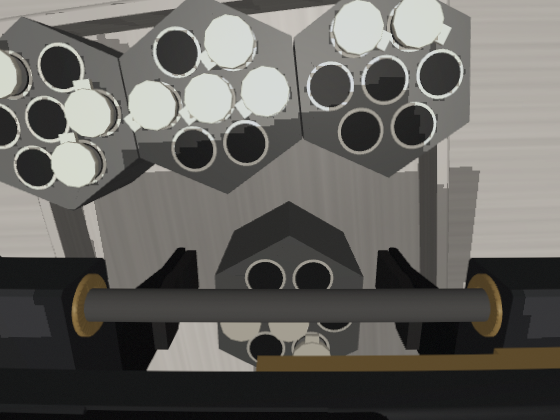

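The block sits centred between the fingers and the flats are parallel to the pads. Closing.

step_arm:
  steps: [0,0,0,0,0.6,0,0,0,0,0.6,0,0,0,0,0.6,0,0,0,0,0.6,0,0,0,0,0.6]
  newtons: 15

```text
time: 3.85
eef_pos: [0.5684, -0.0303, 0.0307]
orientation: [-0.011, -0.707, 0.707, 0.011]
contact_force: [-0.4, 0.8, 0.6]
width: 0.629
```

```bash
python3 - <<'E'
from h import *
s=get_state();print(s["width"]*87,yaw(),pose()[:3,3],s["contact_force"])
# after rotation to yaw -85.75
print(go([.600,-.0415,.031]))
E
```

```text
54.74445229638853 -91.8134463918465 [ 0.56841101 -0.03026432  0.03065526] [-0.39665428  0.82793952  0.62999716]
[-3.19 -0.03  1.02]
```

step_arm:
  steps: [0,0,0.3,-3,0.6,-0.6,0,0.6,-6.1,0.6,-1.3,0,1.0,-6.1,0.6,-2.0,0,1.0,-6.1,0.6,-2.6,0,1.0,-6.1,0.6,-3.0,0,1.0,-6.1,0.6,-3.2,0,1.0,-6.1,0.6,-3.2,0,1.0,-6.1,0.6]

```text
time: 4.65
eef_pos: [0.6006, -0.041, 0.0307]
orientation: [-0.026, 0.707, -0.707, 0.027]
contact_force: [1.8, 0.0, 1.3]
width: 0.617
```

```bash
python3 - <<'E'
from h import *
s=get_state();print(s["width"]*87,yaw(),pose()[:3,3],s["contact_force"])
print(go([.600,-.0415,.031]))
c=cap("wrist"); cv2.imwrite("pics/w4.png",c["bgr"])
E
```

```text
53.63668193124914 -85.71460193628701 [ 0.60057108 -0.04103667  0.03066676] [1.77170528 0.04913432 1.25522717]
[ 0.06 -0.03  0.04]
```

View pics/w4.png

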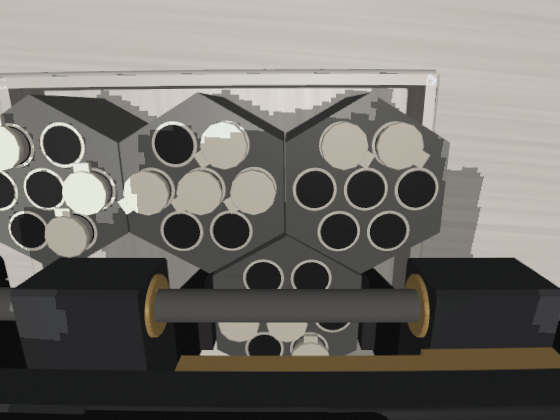

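step_arm:
  steps: [-0.1,0,0,0,0.6,-0.2,0,0,0,0.6,-0.3,0,0,0,0.6,-0.4,0,0,0,0.6,-0.4,0,0,0,0.6]

```text
time: 5.2
eef_pos: [0.6037, -0.0409, 0.0307]
orientation: [0.027, -0.707, 0.707, -0.026]
contact_force: [-2.7, 0.1, 6.0]
width: 0.622
```

```bash
python3 - <<'E'
from h import *
s=get_state();print(s["width"]*87,yaw(),pose()[:3,3],s["contact_force"])
c=cap("wrist"); cv2.imwrite("pics/w5.png",c["bgr"])
E
```

```text
54.098241428537875 -85.71688770798407 [ 0.60370543 -0.04093147  0.03066108] [-2.7037941   0.11498953  5.95361334]
```

View pics/w5.png

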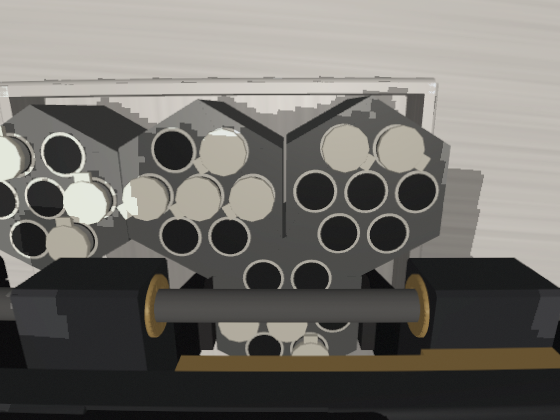

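Seated: the faces meet and the row slid back with it. I'll open only partly, since the wall is close on the outside, then rise.

step_arm:
  steps: [-0.4,0,0,0,0.22,-0.4,0,0,0,0.22,-0.4,0,0,0,0.22,-0.4,-2,0,0,0.22,-0.4,-6,0,0,0.22,-0.4,-11,0,0,0.1,-0.4,-16,0,0,0,-0.4,-20,0,0,0]

```text
time: 6.05
eef_pos: [0.6082, -0.0405, 0.2336]
orientation: [0.026, -0.707, 0.707, -0.027]
contact_force: [1.7, -0.1, -0.6]
width: 0.954
```

```bash
python3 - <<'E'
from h import *
s=get_state();print(s["width"]*87,yaw(),pose()[:3,3],s["contact_force"])
c=cap("wrist"); crop(c,120,0,460,250,2.3,"pics/w6.png")
# bench hover
print(go([.4393,-.2398,.12]))
E
```

```text
82.99528959536356 -85.70645674266142 [ 0.6081979  -0.04050999  0.23362813] [ 1.67351415 -0.10153714 -0.63112937]
[18.69 11.87 18.59]
```

View pics/w6.png

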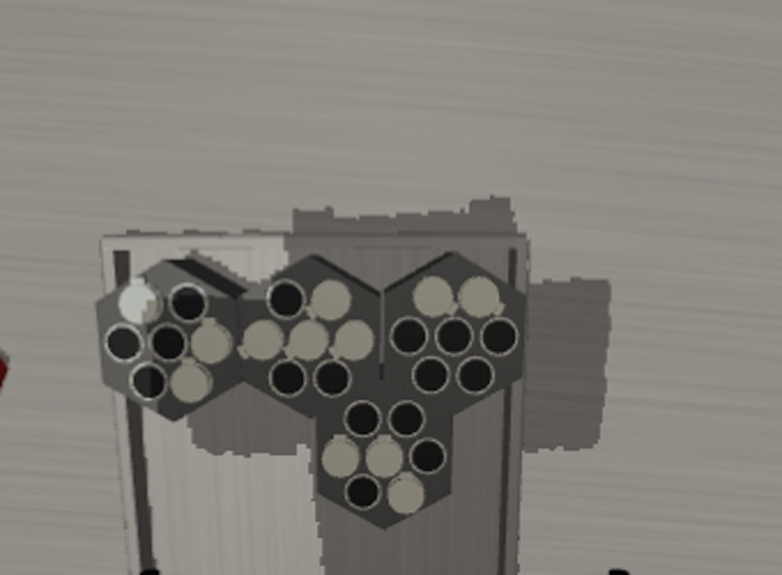

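The tray block sits flat in the right hollow, at crop (385,460), below row_mid and row_right. Now to the bench block.

step_arm:
  steps: [3,0,3,-4,0,6,0,6,-10,0,9,0,9,-16,0,12,2,12,-22,0,15,5,15,-27,0,18,8,18,-27,0,18.7,11,18.6,-27,0,18.7,11,18.6,-27,0]

```text
time: 6.9
eef_pos: [0.4314, -0.2409, 0.1168]
orientation: [-0.191, 0.683, -0.68, 0.187]
contact_force: [-0.5, 0.4, -0.6]
width: 1.005
```

step_arm:
  steps: [0,0,0,0,0,0,0,0,0,0]

```text
time: 7.1
eef_pos: [0.4374, -0.2392, 0.1223]
orientation: [0.191, -0.68, 0.681, -0.192]
contact_force: [0.7, 0.8, 0.8]
width: 0.996
```

```bash
python3 - <<'E'
from h import *
s=get_state();print(s["width"]*87,yaw(),pose()[:3,3],s["time"])
c=cap("wrist"); cv2.imwrite("pics/w7.png",c["bgr"])
print(go([.4393,-.2398,.025]))
E
```

```text
86.61057254617839 -58.58921926748214 [ 0.43738585 -0.23920458  0.12230197] 7.1
[-0.12  9.73  0.12]
```

View pics/w7.png

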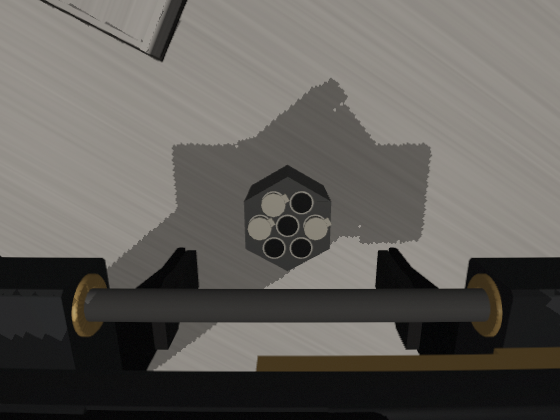

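step_arm:
  steps: [-0.1,3,0.1,0,0,-0.1,6,0.1,0,0,-0.1,8.5,0.1,0,0,-0.1,9.5,0.1,0,0,-0.1,9.5,0.1,0,0]

```text
time: 7.65
eef_pos: [0.4371, -0.2397, 0.0254]
orientation: [-0.191, 0.681, -0.68, 0.191]
contact_force: [0.6, 0.2, 0.8]
width: 0.997
```

```bash
python3 - <<'E'
from h import *
s=get_state();print(s["width"]*87,yaw(),pose()[:3,3],s["contact_force"])
print(go([.4393,-.2398,.027]))
E
```

```text
86.7056761606297 -58.645674338858726 [ 0.43714216 -0.23972079  0.02541951] [0.5760646  0.23061255 0.81333254]
[-0.18 -0.16  0.12]
```

Correct by 2 mm, then grip at 20 N.

step_arm:
  steps: [-0.2,-0.15,0.1,0,0,-0.2,-0.15,0.1,0,0,-0.2,-0.15,0.1,0,0.6,-0.2,-0.15,0.1,0,0.6,-0.2,-0.15,0.1,0,0.6,-0.2,-0.15,0.1,0,0.6,-0.2,-0.15,0.1,0,0.6,-0.2,-0.15,0.1,0,0.6]
  newtons: 20

```text
time: 8.45
eef_pos: [0.439, -0.2403, 0.0271]
orientation: [0.191, -0.681, 0.681, -0.191]
contact_force: [-0.9, 0.1, 1.3]
width: 0.615
```

```bash
python3 - <<'E'
from h import *
s=get_state();print(s["width"]*87,yaw(),pose()[:3,3],s["contact_force"])
# hover pre-place: tray frame (-20, 30): centre (0.5808,-0.0158), u,v
u=np.array([.99725,.0741]);v=np.array([-.0741,.99725]);C=np.array([.5808,-.0158])
p=C-.025*u+.031*v; print(p, go([*p,.14]))
E
```

```text
53.46658278521075 -58.71734193186014 [ 0.43895719 -0.24027298  0.02706853] [-0.90266189  0.08521424  1.25814341]
[0.55357165 0.01326225] [-22.96 -11.29 -15.72]
```

step_arm:
  steps: [0,-3,0,0,0.6,0,-7,0,0,0.6,-2,-11,-1.5,3,0.6,-6,-11.3,-4,9,0.6,-10,-11.3,-7,15,0.6,-14,-11.3,-10,21,0.6,-18,-11.3,-13,27,0.6,-22,-11.3,-15,27,0.6]

```text
time: 9.25
eef_pos: [0.549, 0.005, 0.14]
orientation: [0.026, -0.707, 0.707, -0.025]
contact_force: [1.3, -0.2, -2.6]
width: 0.621
```

step_arm:
  steps: [0,0,0,0,0.6,0,0,0,0,0.6,0,0,0,0,0.6]

```text
time: 9.55
eef_pos: [0.5486, 0.0009, 0.1396]
orientation: [0.026, -0.706, 0.707, -0.026]
contact_force: [0.0, -1.1, -2.0]
width: 0.615
```

```bash
python3 - <<'E'
from h import *
s=get_state();print(s["width"]*87,yaw(),pose()[:3,3],s["contact_force"],s["time"])
c=cap("wrist"); cv2.imwrite("pics/w8.png",c["bgr"])
print(go([.5536,.0133,.033]))
E
```

```text
53.546569139692465 -85.7894931342754 [0.54861715 0.00089321 0.13958853] [ 0.00721483 -1.1208021  -1.95370394] 9.55
[-0.6  10.67 -1.24]
```

View pics/w8.png

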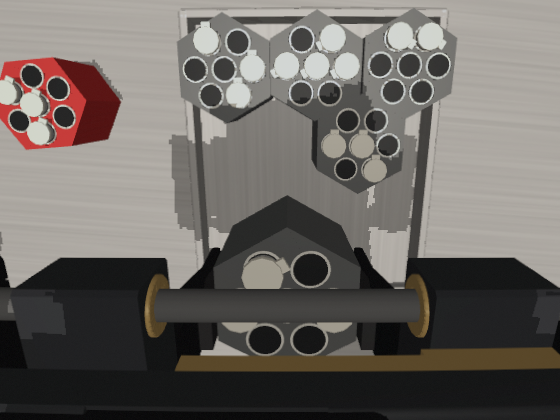

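```bash
python3 - <<'E'
from h import *
c=cap("wrist"); crop(c,170,0,470,200,2.66,"pics/w8c.png")
for n,p,z in [("tb",(362,145),.063),("M",(316,65.5),.063),("L",(225,69),.056),("R",(408,65),.056)]: print(n,onz(c,[p],z)[0][:2].round(4))
print(go([.5536,.0133,.033]))
E
```

```text
tb [ 0.604  -0.0409]
M [ 0.6467 -0.009 ]
L [0.6417 0.0439]
R [ 0.6521 -0.0637]
[-0.58 10.69 -1.24]
```

View pics/w8c.png

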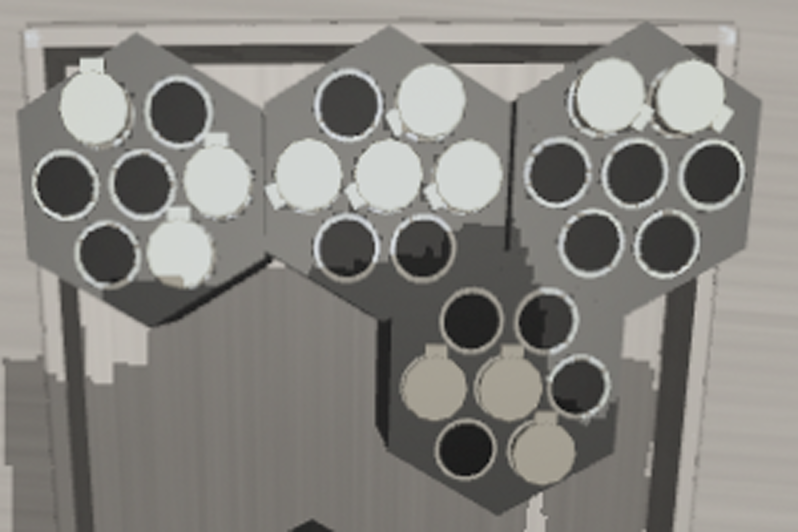

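Spacings are tb–M 53.3, tb–R 53.2, M–R 55 and L–M 53.2 mm, all within the limit. The left hollow is now at (0.597, 0.014). Lowering the bench block in front of it.

step_arm:
  steps: [-0.6,0,-1.2,0,0.6,-0.6,2,-1.2,0,0.6,-0.6,5,-1.2,0,0.6,-0.6,8,-1.2,0,0.6,-0.6,9.5,-1.2,0,0.6,-0.6,10.1,-1.2,0,0.6,-0.6,10.1,-1.2,0,0.6]

```text
time: 10.35
eef_pos: [0.5543, 0.0148, 0.0391]
orientation: [-0.027, 0.707, -0.707, 0.026]
contact_force: [-0.2, -0.8, -1.5]
width: 0.619
```

```bash
python3 - <<'E'
from h import *
s=get_state();print(s["width"]*87,yaw(),pose()[:3,3],s["contact_force"],s["time"])
print(go([.554,.0128,.033]))
E
```

```text
53.83666554277654 -85.71659099939085 [0.55433986 0.01481933 0.03910141] [-0.19833833 -0.78425258 -1.51494372] 10.35
[0.05 0.61 0.2 ]
```

step_arm:
  steps: [0,0.2,0.1,0,0.6,0,0.4,0.15,0,0.6,0,0.6,0.15,0,0.6,0,0.65,0.15,0,0.6,0,0.65,0.15,0,0.6]

```text
time: 10.85
eef_pos: [0.5548, 0.013, 0.0331]
orientation: [0.026, -0.706, 0.707, -0.027]
contact_force: [-0.1, -1.1, 2.1]
width: 0.619
```

```bash
python3 - <<'E'
from h import *
s=get_state();print(s["width"]*87,yaw(),pose()[:3,3],s["contact_force"],s["time"])
print(go([.597,.014,.033]))
E
```

```text
53.839517171408794 -85.72359240875437 [0.55477196 0.0129554  0.03310566] [-0.10939975 -1.06490663  2.11737948] 10.85
[-4.22  0.01  0.21]
```

The block is resting on the floor, since the vertical force turned positive. I'll release with a small opening, rise, and come back down in front of it with a 30 mm gap for the V push.

step_arm:
  steps: [0,0,0,0,0.25,0,0,0,0,0.25,0,0,0,0,0.25,0,-3,0,0,0.25,0,-6,0,0,0.25,2,-6,0,0,0.5,4.5,-6,0,0,0.655,4.5,-6,0,0,0.655]

```text
time: 11.65
eef_pos: [0.5072, 0.0094, 0.0924]
orientation: [0.027, -0.706, 0.707, -0.026]
contact_force: [-0.0, -0.9, -0.2]
width: 0.56
```

```bash
python3 - <<'E'
from h import *
s=get_state();print(s["width"]*87,yaw(),pose()[:3,3],s["contact_force"],s["time"])
c=cap("wrist"); cv2.imwrite("pics/w9.png",c["bgr"])
print(go([.5548,.013,.031]))
E
```

```text
48.71682658170403 -85.7094938865566 [0.5071527  0.00937899 0.09237684] [-4.69619474e-04 -8.88290082e-01 -1.66432294e-01] 11.65
[-4.62  6.17 -0.02]
```

View pics/w9.png

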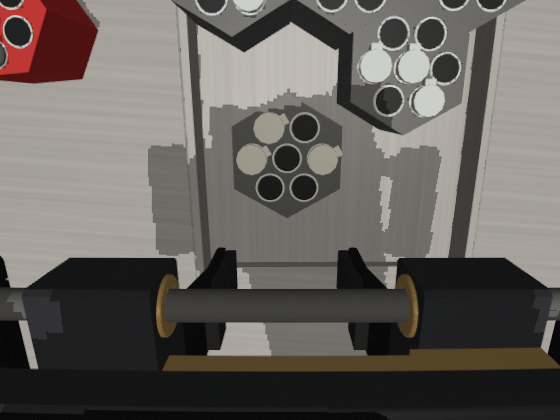

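The bench block stands upright and square at (287,157), directly ahead of the gap. Lowering the fingers behind it.

step_arm:
  steps: [0,2,0,0,0.655,0,4,0,0,0.655,0,5.5,0,0,0.655,0,6.1,0,0,0.655,0,6.1,0,0,0.655]

```text
time: 12.2
eef_pos: [0.5093, 0.0099, 0.0308]
orientation: [-0.027, 0.707, -0.706, 0.026]
contact_force: [-0.1, -0.3, 0.1]
width: 0.343
```

step_arm:
  steps: [-0.8,0,0,0,0.655,-1.4,0,0,0,0.655,-1.9,0,0,0,0.655,-2.4,0,0.05,0,0.655,-2.9,0,0.1,0,0.655,-3.3,0,0.1,0,0.655,-3.6,0,0.1,0,0.655,-3.6,0,0.1,0,0.655]

```text
time: 13.0
eef_pos: [0.5458, 0.0115, 0.0315]
orientation: [-0.026, 0.707, -0.707, 0.027]
contact_force: [-0.3, -0.2, -0.9]
width: 0.346
```

```bash
python3 - <<'E'
from h import *
s=get_state();print(s["width"]*87,yaw(),pose()[:3,3],s["contact_force"],s["time"])
c=cap("wrist"); cv2.imwrite("pics/w10.png",c["bgr"])
T=np.array([.597,.014]);u=np.array([.99725,.0741])
print(go([*(T-.0315*u),.031]))
E
```

```text
30.115464989582836 -85.71770711041304 [0.54582395 0.01148773 0.03154053] [-0.29129928 -0.15426677 -0.85809539] 13.0
[-2.    0.05  0.13]
```

View pics/w10.png

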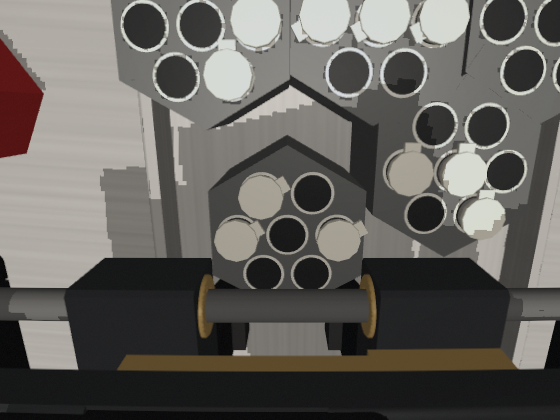

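The V holds the block straight, and it clears the tray block by about 2.5 mm. Pushing on the remaining 20 mm.

step_arm:
  steps: [-0.4,0,0,0,0.655,-0.8,0,0.05,0,0.655,-1.2,0,0.05,0,0.655,-1.5,0,0.1,0,0.655,-1.8,0,0.1,0,0.655,-1.9,0,0.1,0,0.655]

```text
time: 13.65
eef_pos: [0.5648, 0.0119, 0.0315]
orientation: [-0.026, 0.707, -0.707, 0.026]
contact_force: [0.1, -0.5, -0.4]
width: 0.34
```

```bash
python3 - <<'E'
from h import *
s=get_state();print(s["width"]*87,yaw(),pose()[:3,3],s["contact_force"],s["time"])
c=cap("wrist"); cv2.imwrite("pics/w11.png",c["bgr"])
E
```

```text
29.607637892499135 -85.71768380091694 [0.56479296 0.01185328 0.03153391] [ 0.14239746 -0.45311105 -0.36830638] 13.65
```

View pics/w11.png

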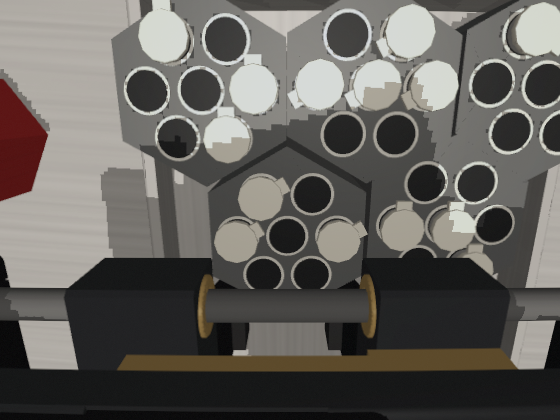

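A few mm remain. Continue gently and watch the force.

step_arm:
  steps: [-0.15,0,0,0,0.655,-0.3,0,0,0,0.655,-0.45,0,0,0,0.655,-0.5,0,0,0,0.655]

```text
time: 14.1
eef_pos: [0.5693, 0.0122, 0.0315]
orientation: [0.027, -0.707, 0.707, -0.026]
contact_force: [-2.8, -0.2, 1.9]
width: 0.345
```

step_arm:
  steps: [-0.1,0,0,0,0.655,-0.2,0,0,0,0.655,-0.2,0,0,0,0.655]

```text
time: 14.4
eef_pos: [0.5711, 0.0123, 0.0314]
orientation: [0.027, -0.707, 0.707, -0.026]
contact_force: [-4.2, -0.8, 1.6]
width: 0.346
```

```bash
python3 - <<'E'
from h import *
s=get_state();print(s["width"]*87,yaw(),pose()[:3,3],s["contact_force"],s["time"])
c=cap("wrist"); cv2.imwrite("pics/w12.png",c["bgr"])
E
```

```text
30.13328817120915 -85.71748018733398 [0.57109794 0.0122834  0.03141706] [-4.2464196  -0.83951161  1.55185999] 14.4
```

View pics/w12.png

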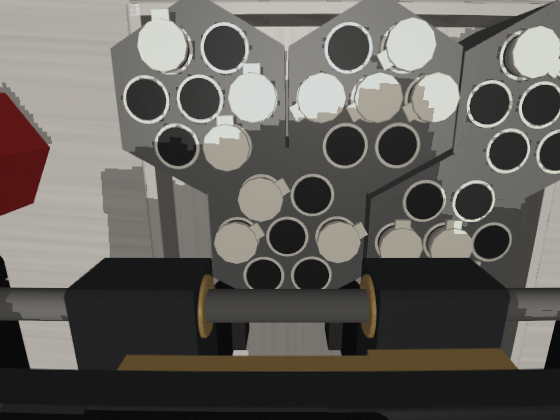

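The bench block is seated, and pushing it moved row_left and row_mid back a little, leaving a thin gap at the tray block, at (410,170). I'll back off, rise and measure.

step_arm:
  steps: [0.5,0,0,0,0.655,1,0,0,0,0.655,1,-4,0,0,0.655,2,-8,0,0,0.655,5,-12,1,0,0.655,8,-15,2.5,0,0.655,8,-15,2.5,0,0.655,8,-15,2.5,0,0.655]

```text
time: 15.25
eef_pos: [0.4937, -0.0191, 0.1824]
orientation: [0.025, -0.706, 0.707, -0.027]
contact_force: [0.2, -0.2, -0.8]
width: 0.345
```

```bash
python3 - <<'E'
from h import *
s=get_state();print(s["width"]*87,yaw(),pose()[:3,3],s["contact_force"],s["time"])
c=cap("wrist"); c=cap("wrist"); crop(c,170,20,430,215,3,"pics/w13.png")
E
```

```text
29.99983780657263 -85.78729246959153 [ 0.49371136 -0.01914447  0.18243769] [ 0.24794336 -0.1815879  -0.81307631] 15.25
```

View pics/w13.png

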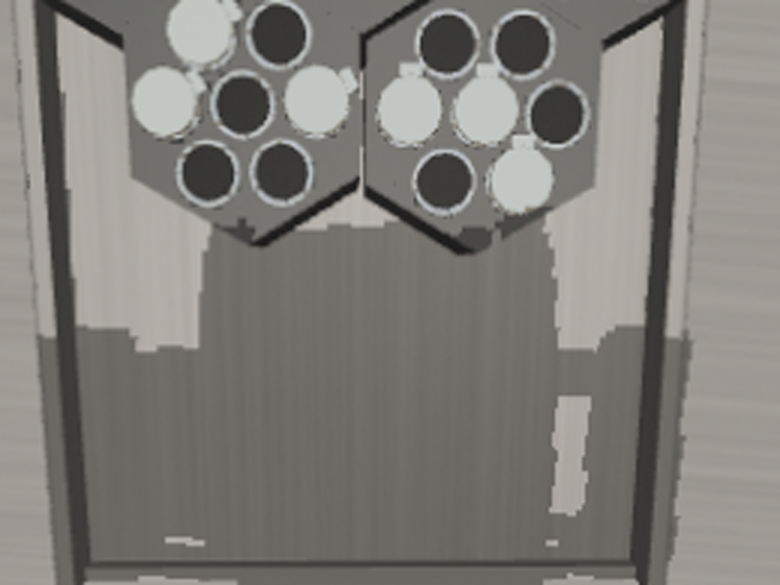

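Now the same V push on the tray block, to close its gap and run the row to the wall.

```bash
python3 - <<'E'
from h import *
c=cap("wrist")
f=lambda x,y:(170+x/3,20+y/3)
for n,p,z in [("tb",f(487,109),.063),("bench",f(242,104),.056)]: print(n,onz(c,[p],z)[0][:2].round(4))
tb=onz(c,[f(487,109)],.063)[0][:2]; u=np.array([.99725,.0741])
print(go([*(tb-.044*u),.031]),pose()[:3,3])
E
```

```text
tb [ 0.6029 -0.0407]
bench [0.6006 0.0149]
[-6.36 14.94  3.09] [ 0.49343258 -0.01800099  0.18050734]
```

step_arm:
  steps: [-3,0,1.5,0,0.655,-6.2,2,3,0,0.655,-6.2,6,3.1,0,0.655,-6.2,10,3.1,0,0.655,-6.2,13,3.1,0,0.655,-6.2,14.5,3.1,0,0.655,-6.2,14.9,3.1,0,0.655,-6.2,14.9,3.1,0,0.655]

```text
time: 16.2
eef_pos: [0.558, -0.0444, 0.0326]
orientation: [-0.027, 0.707, -0.706, 0.027]
contact_force: [-0.0, -0.9, 0.6]
width: 0.347
```

```bash
python3 - <<'E'
from h import *
s=get_state();print(s["width"]*87,yaw(),pose()[:3,3],s["contact_force"],s["time"])
u=np.array([.99725,.0741]); print(go([*(np.array([.6029,-.0407])-.0315*u),.031]))
E
```

```text
30.22080423369285 -85.68499401771633 [ 0.55799141 -0.04438493  0.03263386] [-0.04767719 -0.94221912  0.64523803] 16.2
[-1.36  0.16 -0.03]
```

step_arm:
  steps: [-0.4,0.1,0,0,0.655,-0.8,0.1,0,0,0.655,-1.1,0.1,0,0,0.655,-1.3,0.1,0,0,0.655,-1.5,0.1,0,0,0.655,-1.6,0.1,0,0,0.655]

```text
time: 16.8
eef_pos: [0.5735, -0.0435, 0.0316]
orientation: [0.027, -0.707, 0.707, -0.026]
contact_force: [-2.2, -0.2, 0.5]
width: 0.347
```

step_arm:
  steps: [-0.1,0,0,0,0.655,-0.2,0,0,0,0.655,-0.2,0,0,0,0.655]

```text
time: 17.1
eef_pos: [0.575, -0.0433, 0.0313]
orientation: [-0.027, 0.707, -0.707, 0.026]
contact_force: [-4.5, 1.3, 2.2]
width: 0.347
```

```bash
python3 - <<'E'
from h import *
s=get_state();print(s["width"]*87,yaw(),pose()[:3,3],s["contact_force"],s["time"])
c=cap("wrist"); cv2.imwrite("pics/w14.png",c["bgr"])
E
```

```text
30.209357828257453 -85.70043479705275 [ 0.57504929 -0.04325703  0.03131463] [-4.54892875  1.30067444  2.20213665] 17.1
```

View pics/w14.png

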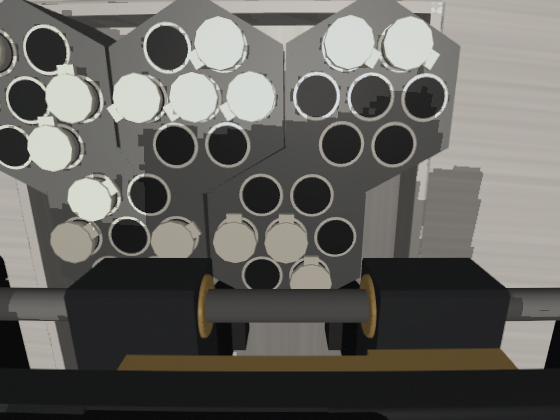

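It looks tight now. I'll back off, rise and check from above.

step_arm:
  steps: [0.5,0,0,0,0.655,1,0,0,0,0.655,1,-4,0,0,0.655,1,-8,-0.5,0,0.655,2,-12,-2,0,0.655,4,-16,-2.7,0,0.655,4,-19,-2.7,0,0.655,4,-19,-2.7,0,0.655]

```text
time: 17.95
eef_pos: [0.5355, -0.0194, 0.2264]
orientation: [0.024, -0.706, 0.707, -0.029]
contact_force: [1.2, -0.2, 0.3]
width: 0.344
```

```bash
python3 - <<'E'
from h import *
c=cap("wrist"); c=cap("wrist"); c=cap("wrist"); crop(c,170,0,430,200,3,"pics/w15.png"); np.save("T15.npy",c["T"])
s=get_state();print(yaw(),pose()[:3,3],s["contact_force"],s["time"])
E
```

```text
-85.74193673797312 [ 0.53341704 -0.01994008  0.22092541] [ 0.08584448 -0.42123722 -0.17618398] 18.1
```

View pics/w15.png

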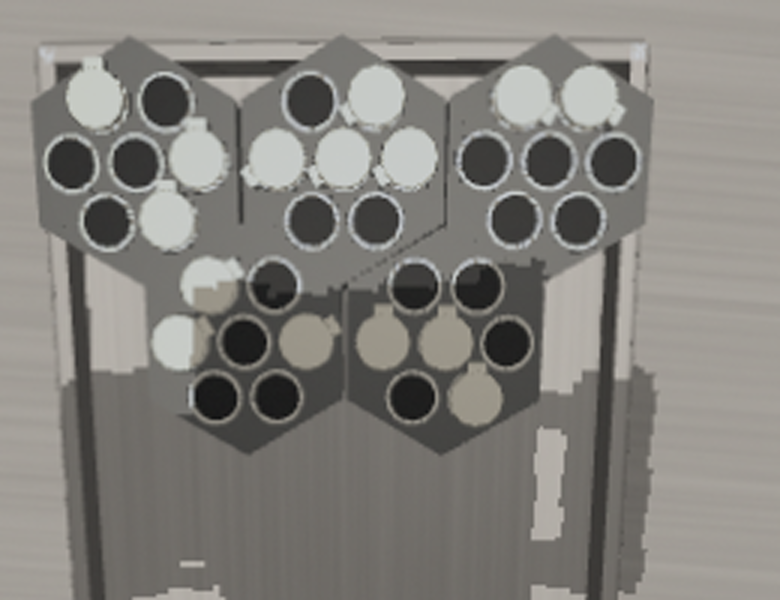

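```bash
python3 - <<'E'
from h import *
c=cap("wrist"); f=lambda x,y:(170+x/3,y/3)
Z=.056;Q={}
for n,p,z in [("L",(136,163),Z),("M",(343,157),.063),("R",(549,160),Z),("B",(243,342),Z),("T",(445,339),.063)]:
    Q[n]=onz(c,[f(*p)],z)[0][:2]; print(n,Q[n].round(4))
for a,b in ["LM","MR","BT","BL","BM","TM","TR"]: print(a+b,(np.linalg.norm(Q[a]-Q[b])*1000).round(1))
def an(p,q): d=onz(c,[f(*q)],Z)[0]-onz(c,[f(*p)],Z)[0]; return np.degrees(np.arctan2(d[1],d[0]))%60
# well pairs along +-y flats or diagonals, mod 60 (flats dir ~34)
print("L",an((71,163),(136,163)),an((166,101),(106,222)),"M",an((310,101),(376,222)),an((312,222),(376,222)),"R",an((483,161),(614,162)),an((515,221),(578,221)))
print("B",an((273,285),(216,398)),an((216,398),(276,397)),"T",an((477,286),(412,398)),an((414,286),(477,286)))
b=cap("side"); crop(b,220,135,350,285,4,"pics/si2.png"); a=cap("scene"); crop(a,190,155,410,275,3.5,"pics/sc2.png")
E
```

```text
L [0.6439 0.045 ]
M [ 0.6484 -0.0096]
R [ 0.6528 -0.0638]
B [0.6    0.0145]
T [ 0.605  -0.0402]
LM 54.8
MR 54.4
BT 54.9
BL 53.5
BM 54.0
TM 53.1
TR 53.3
L 33.92289401475465 34.15844767140774 M 34.42200089739413 34.27358450084395 R 34.16501888200983 34.534226909759965
B 35.671926096468724 35.1336774489949 T 34.35454915747846 34.38334295754356
```

View pics/si2.png

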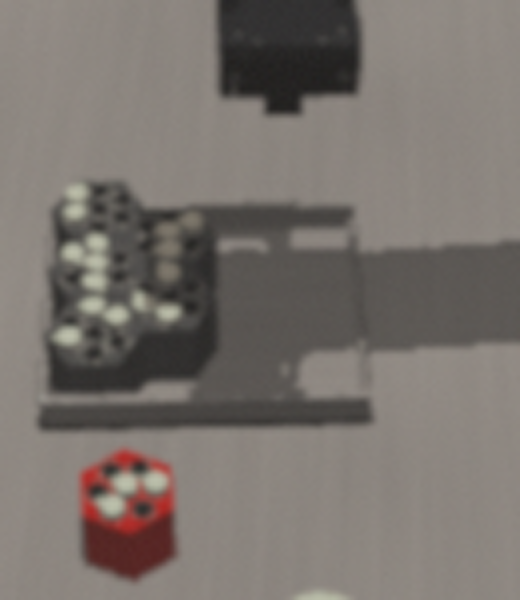

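View pics/sc2.png

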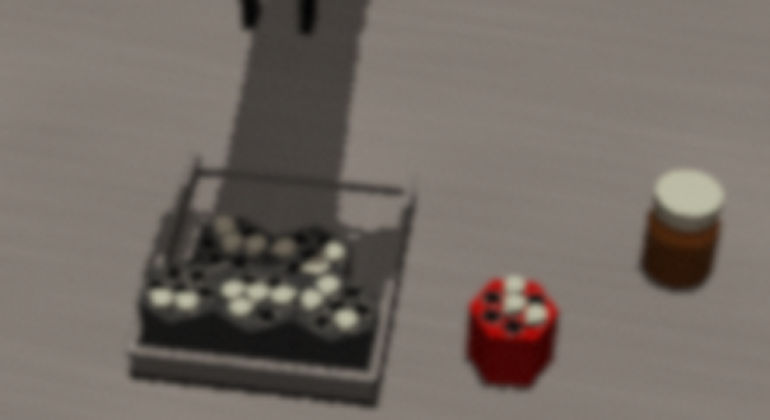

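All seven neighbour distances are 53.1–54.9 mm against a limit of 56.5, and the yaws agree within 1.7°. All five blocks stand flat, and the arm is clear. Handing in.

```bash
python3 - <<'E'
from h import *
print(bot.close_job(), get_state()["time"])
E
```

```text
the job is handed in; nothing more can be done
the job is handed in; nothing more can be done
```

The pack is closed up and the job was handed in a little after 18 s of the 58 s allowed; no verdict is reported.

- **What I did:** I gripped the loose tray block, straightened it and slid it into the right hollow. I carried the worktop block over, set it down on the tray floor in front of the left hollow, and pushed it home with the fingertips as a V. That push left a gap of about 2 mm at the tray block, so I pushed that block in the same way to close it.
- **Last checks:** In the final wrist picture the neighbours' centres are 53.1–54.9 mm apart (limit 56.5) and the yaws agree within 1.7° (limit 8°). All five blocks look upright and flat in the side and scene pictures. Some distances came out below the 54 mm block width, which fits the 2 mm calibration error.
- **Not measured:** In the last pictures the jar and the red block look unmoved, but I measured neither of them. I did not look at the rack and pipette again at the end. The arm did not go near either one, and the contact force readings stayed at a few newtons.

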